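Unlock the stamp locker and hold its gate open

TASK

I need both hands to take the seal stamp out of the little wooden locker, so open it for me: flip the red lock lever back until it clicks over, squeeze the orange catch fully together, and after that the blue one. Then swing the barred gate by its black post past its click until it is wide open, and finish still holding it there, because its spring would pull it shut; leave the things in and around the locker where they are.

Things in the scene. Friction and masses are not known exactly. Their poses are not given: they have to be found in the camera images.
- locker: Light wooden locker, fixed to the table; origin under the centre of its case, z up. Its own -x is the front (gate side). Case 150 (x) x 160 (y) x 125 high (flat roof top at z = 125 mm); a 10 mm thick ledge runs on in front of the case to x = -160 mm. The lever and both catches stand on the roof, the gate closes the front. All offsets below are in the locker's axes, which yaw with it.
- lever_pivot (a point): Fixed pivot axis of the red lock lever, 12 mm above the roof, at x = 30, y = -40 mm of the locker. The axis runs along the locker's y.
- lever_grip (a point): Centre of the lever's red cross-handle, a bar 14 mm thick and 18 mm long along the locker's y, 55 mm from the pivot. It leans 0.6 rad forward (-x) of vertical when locked, 0.6 rad backward (+x) when unlocked; it moves on an arc about the pivot. Pinch it along the locker's y; it can turn between the fingers.
- lock_lever (a joint): Angle of the red lever, rad: 0 locked (leaning to the gate), 1.2 unlocked (leaning back, end stop); a sprung click at about 0.6 takes about 2 N at the handle, and it stays on either side. While locked, its red foot (17 mm wide) lies between the orange tabs and bars them from closing (they give 2 to 3 mm at most).
- orange_squeeze (a point): Fixed point midway between the outer faces of the orange catch's two tabs WHEN SQUEEZED, 21 mm above the roof (x = -20, y = -46.5 mm of the locker). The tabs are upright plates 24 (x) x 6 (y) mm reaching 32 mm above the roof; the outer one (nearer the locker's side, -y) is fixed with its outer face 9.5 mm from this point; the inner one slides toward it along the locker's -y by 13 mm, its outer face going from 22.5 mm to 9.5 mm from this point.
- orange_tab (a point): Middle of the sliding orange tab, moves with it.
- orange_catch (a joint): Travel of the sliding orange tab, m: 0 shut, 0.013 fully squeezed; friction about 4 N, no return spring, stays where it is left. Above about 0.009 its hook is clear of the gate.
- blue_squeeze (a point): As orange_squeeze, for the blue catch: mirror image (x = -20, y = +46.5 mm of the locker); its outer tab, nearer the locker's +y side, is fixed, its inner tab slides to the locker's +y by 13 mm.
- blue_tab (a point): Middle of the sliding blue tab, moves with it.
- blue_catch (a joint): Travel of the sliding blue tab, m, as for the orange one. Nothing bars it mechanically: it must be left shut until the orange one has been squeezed.
- gate: The grey barred gate with its black post; origin on the hinge axis at table height, the gate runs along its own -y. 10 mm thick, 140 mm long, from 21 mm to 125 mm above the table. The post is round, upright, 14 mm thick (18 mm collar in the lowest 4 mm), stands on the gate's top near its free end and rises 56 mm above the roof.
- post_grip (a point): Point on the post's axis, 30 mm above the roof: where to pinch it. It lies 130 mm from the hinge axis.
- gate_hinge (a point): Point on the gate's vertical hinge axis at roof height (x = -82, y = +68 mm of the locker). The gate is 10 mm thick and 140 mm long and swings out to the front, clockwise seen from above.
- gate_swing (a joint): Gate angle, rad: 0 shut, grows as it opens, stop at 1.55. A sprung click must be passed at about 0.6 to 0.9 (5 to 9 N at the post in all); a closing spring pulls it back with 1 to 4 N at the post, all the way, and shuts it if it is let go.
- seal_stamp: Black seal stamp with ring handle, 46 x 46 x 79 mm, standing inside the locker; origin under its centre. Leave it.
- ink_pot: Blue pot with a yellow rim, 61 mm wide, 40 mm high, inside the locker; origin under its centre. Leave it.
- desk_bell: Small ochre bell, 44 mm wide, 41 mm high, on the table; origin under its centre. Leave it.
- orange_tape: Orange roll of tape lying flat, 100 mm wide, 50 mm high; origin under its centre. Leave it.
- eraser: White and blue rubber, 20 x 43 x 12 mm; origin under its centre. Leave it.

How it is judged:
By the outcome, as a careful person would: the job done as asked, in the order asked, and still so for the second after the job is handed in, while the arm keeps its last pose, push and grip.
It also fails if it takes over 64 s, if anything falls off the work surface, if the arm or the gripper's body presses on something with over 40 N, if the wrist force passes 120 N, or if a joint passes its speed limit or range.

ROBOT

A 6-joint arm with a two-finger parallel gripper is mounted at the origin on a cart in front of the work surface, level with it; the furniture and walls round the work are solid. World frame = base frame: x ahead of the robot, y to its left, z up, the work surface at z = 0. Lengths are in m, angles in rad, forces in N, time in s.
With the tool pointing down it reaches from about 0.275 to 0.975 m from the base axis. Payload 8.4 kg.
Tool frame: the origin (TCP) lies midway between the tips of the shut fingers; the grasp point (between the pads) lies 19 mm behind it (arm.grip_point_offset is the z of the grasp point in the tool frame, in m); z points along the fingers, y is the direction in which the jaws open and shut (so a half turn about z gives the same grasp; the last joint's range is limited). The gripper opens to 92 mm and grips with 3 to 60 N. Pads are 20 mm wide; open, the fingers measure 128 mm over their backs; the gripper's body (75 mm by 189 mm) begins 69 mm behind the grasp point.
Start: joints at [1.206, 0.353, 1.633, -0, 1.155, -0.002], TCP at [0.222, 0.584, 0.215] pointing down, gripper open.
Joint ranges: [-2.63, 2.63], [-0.92, 2.1], [0.06, 2.66], [-1.3, 4.44], [0, 2.69], [-3.02, 3.02]. Speed limits (rad/s): [2.22, 2.22, 2.79, 3.14, 3.14, 3.14].

INTERFACE

Orientations are given as a unit quaternion [x, y, z, w].
In Python, from rig import arm gives the robot as it stands.
- The arm moves only by the tool drive_tool, never from a script. Its argument "rows" is a list of rows, each an object of numbers: "jaw": the gripper command: -1 is fully open, 1 is shut, values between are in proportion; "x", "y", "z": the shift along the tool's x, y, z in m; "turn": the turn about the tool's z in degrees. A call has exactly 8 rows; each row is the pose to reach, as a shift and turn from the pose commanded when the call began, along the tool's axes at that moment; what a row does not reach only later rows make up. A row lasts 1/8 s, in which the tool goes at most 62.5 mm and 10.7 degrees, less where a joint would pass 70% of its speed; a pose out of reach is approached as far as the arm can. A call with a gripper value outside its range is refused whole. The fingers move at their own pace and stop on an object; "newtons" is the grip in N (left out, the last holds). Time passes only in rows, so rows that repeat a pose let the fingers close, or fill a call up. It gives the time, the measured TCP pose, the force and the opening at its end, in the units of the state.
- arm.observe(): the state, without advancing time (a new reading comes with each control period).
- arm.grab_frame(name): name is "side" or "top" or "wrist"; returns the picture (400x640x3 uint8, red, green, blue); there is no depth.
- arm.camera_params(name): a dict with "intrinsics" (3x3 intrinsics, pixels), "eye" and "rotation" of the camera in the world; the wrist camera has in their place "mount" (4x4, takes a point from camera to tool coordinates, whose origin is the TCP and whose axes are the flange's). Camera axes: x right, y up, looking along -z (the intrinsics and any distortion apply to the point x, -y, -z); pixel columns grow to the right and rows downward; lengths in m; the calibration is good to about 2 mm. A picture is of the moment at which its call begins: read the wrist's pose just before it. camera_params takes no time and is no camera call.
- arm.close_job(): hands the job in, once; it reports no verdict.
The state is a dict: "time": time; "q": joint angles; "qvel": joint speeds; "joint_torque": joint torques, N m; "ee_pos": TCP position; "orientation": TCP orientation; "ft_force": force on the tool from outside, world axes, zero at the start; "wrist_torque": the same for the moment, N m; "opening": finger opening in m.
Only numpy, scipy, OpenCV 4.12 (cv2) and the standard library are available. Lean on these libraries where they do the work, as an engineer would, in place of code of your own. Each camera call takes 0.05 s, during which the arm holds its last target.

## Working session

There is one attempt and no reset: what is moved stays moved. The work goes in short steps, Python scripts to look and compute and a tool call to move; the robot and the scene stay as the last step left them, time stands still between calls to the robot, and variables do not carry over. Pictures are saved under pics/ and viewed, and the job is handed in when it is done.

Besides the shell and the picture viewer there is one more tool, called after "Request:" by a JSON object that holds its "op" and its "data", one argument or row to a line. drive_tool: Moves the arm, as the interface text tells. Its arguments: {"type":"object","properties":{"rows":{"type":"array","items":{"type":"object","properties":{"jaw":{"type":"number"},"x":{"type":"number"},"y":{"type":"number"},"z":{"type":"number"},"turn":{"type":"number"}}}},"newtons":{"type":"number"}},"required":["rows"]}

```bash
mkdir -p pics; ls; python3 - <<'E'
from rig import arm
import cv2
s=arm.observe(); print(s)
for n in ("side","top","wrist"):
    p=arm.camera_params(n); print(n,p)
    f=arm.grab_frame(n); cv2.imwrite(f"pics/a_{n}.png",f[:,:,::-1])
E
```

```text
pics
{'time': 0.0, 'q': array([ 1.20558623e+00,  3.53667960e-01,  1.63413542e+00,  8.11380324e-06,
        1.15518912e+00, -2.41461686e-03]), 'qvel': array([-1.19602661e-03, -3.87043550e-04,  2.92021671e-04,  2.10552084e-06,
       -1.43123980e-03, -7.76707610e-04]), 'joint_torque': array([ 2.18386272e-04, -5.93843973e+01, -3.34209788e+01,  6.97506708e-02,
        2.33246101e-02, -1.28567890e-04]), 'ee_pos': array([0.22163395, 0.58385043, 0.21385077]), 'orientation': array([ 1.80406124e-01,  9.83591958e-01, -6.87451281e-04, -1.31578642e-04]), 'ft_force': array([ 1.0842949 ,  0.27660543, -0.22004681]), 'wrist_torque': array([ 0.0311261 , -0.00091019,  0.03120037]), 'opening': 0.09192127295648922}
side {'intrinsics': array([[390.80263364,   0.        , 320.80265135],
       [  0.        , 390.80263364, 201.4592198 ],
       [  0.        ,   0.        ,   1.        ]]), 'eye': array([ 0.2015539 , -0.27143871,  0.6651973 ]), 'rotation': array([ 0.42067906, -0.11711359, -0.25860418,  0.86164808])}
top {'intrinsics': array([[368.09091121,   0.        , 324.74996354],
       [  0.        , 368.09091121, 200.20583593],
       [  0.        ,   0.        ,   1.        ]]), 'eye': array([0.39455803, 0.3091799 , 1.0154327 ]), 'rotation': array([ 0.04166524, -0.05812053, -0.69901922,  0.7115182 ])}
wrist {'intrinsics': array([[354.08526776,   0.        , 320.73199021],
       [  0.        , 354.08526776, 189.57829902],
       [  0.        ,   0.        ,   1.        ]]), 'mount': array([[-3.91727615e-04,  9.55239077e-01,  2.95834669e-01,
         8.36439878e-02],
       [ 9.99999809e-01,  2.32562327e-04,  5.73208401e-04,
        -1.15214793e-03],
       [ 4.78751066e-04,  2.95834837e-01, -9.55238986e-01,
        -1.68981101e-01],
       [ 0.00000000e+00,  0.00000000e+00,  0.00000000e+00,
         1.00000000e+00]])}
```

View pics/a_side.png

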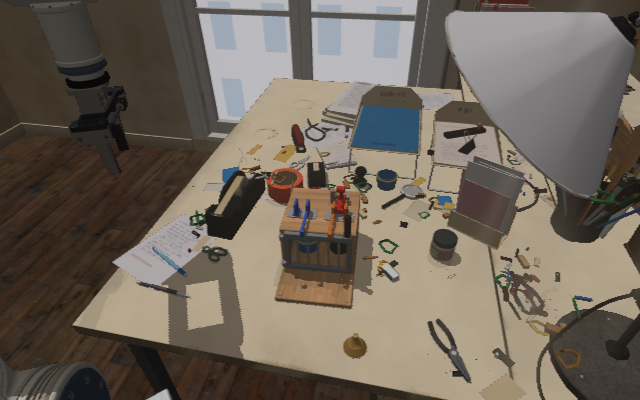

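View pics/a_top.png

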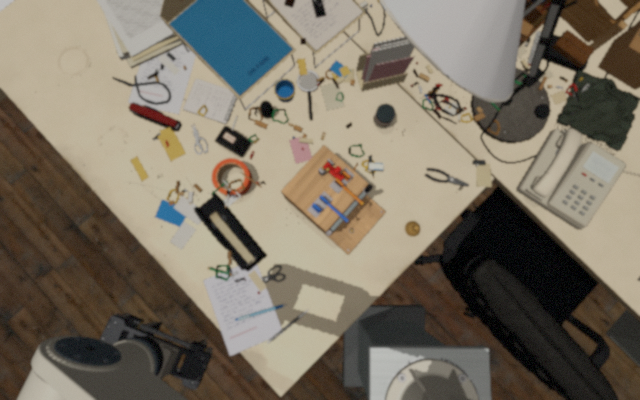

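View pics/a_wrist.png

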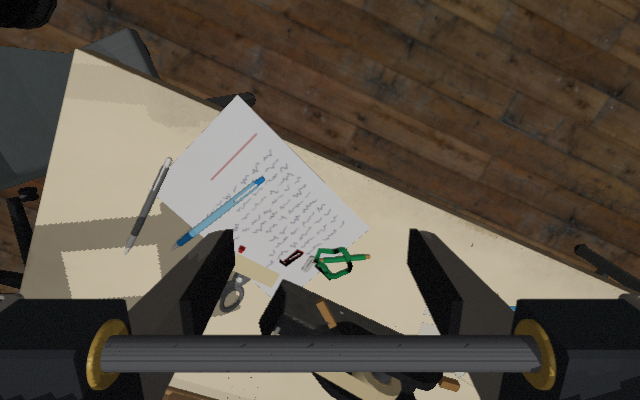

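The side view shows the locker at about (320,240), with the lever at (342,200), the blue tabs near (300,212) and the orange tabs near (335,222). The top view shows it yawed, around (332,198). I'll enlarge both.

```bash
python3 - <<'E'
import cv2
a=cv2.imread('pics/a_side.png')[170:320,255:385]; cv2.imwrite('pics/b_side.png',cv2.resize(a,None,fx=4.5,fy=4,interpolation=cv2.INTER_CUBIC) if 0 else cv2.resize(a,None,fx=4,fy=4,interpolation=cv2.INTER_CUBIC))
a=cv2.imread('pics/a_top.png')[135:265,270:430]; cv2.imwrite('pics/b_top.png',cv2.resize(a,None,fx=4,fy=4,interpolation=cv2.INTER_CUBIC))
E
```

```text
(no output)
```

View pics/b_side.png

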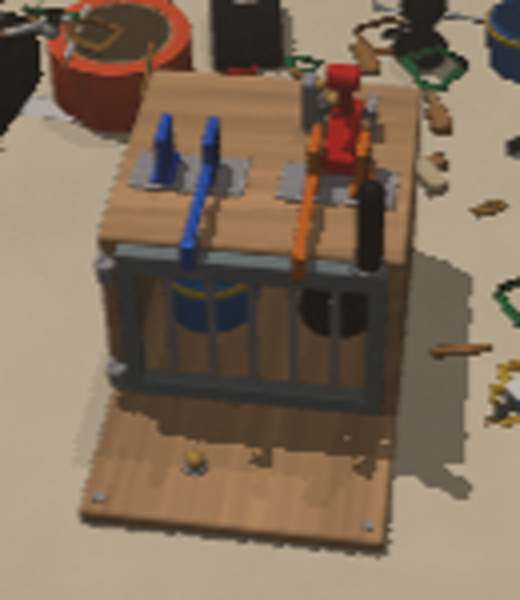

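View pics/b_top.png

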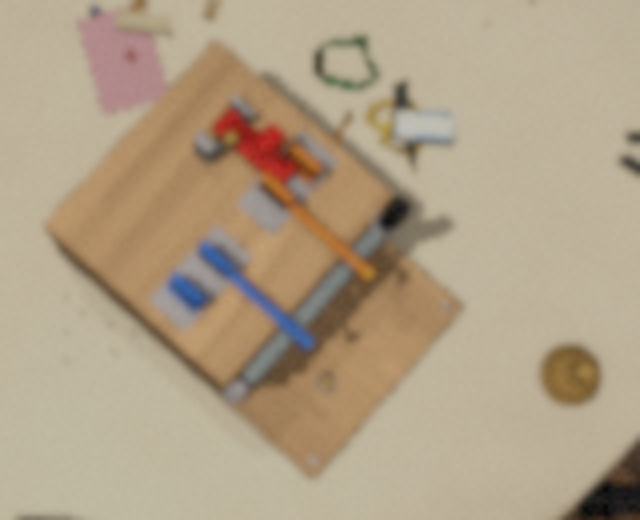

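```bash
cat > h.py <<'E'
import numpy as np
from scipy.spatial.transform import Rotation as R
from scipy.optimize import least_squares
import os
def proj(K,Rm,eye,P):
    c=(np.atleast_2d(P)-eye)@Rm
    return np.c_[K[0,2]+K[0,0]*c[:,0]/-c[:,2], K[1,2]+K[1,1]*-c[:,1]/-c[:,2]]
def fixedcam(arm,n):
    p=arm.camera_params(n); return p['intrinsics'],R.from_quat(p['rotation']).as_matrix(),np.array(p['eye'])
def wristcam(arm,pos,quat):
    p=arm.camera_params('wrist'); M=p['mount']; Rt=R.from_quat(quat).as_matrix()
    return p['intrinsics'],Rt@M[:3,:3],pos+Rt@M[:3,3]
def L2W(pose,P):
    x,y,a=pose; P=np.atleast_2d(P)*1e-3
    c,s=np.cos(a),np.sin(a)
    return np.c_[x+c*P[:,0]-s*P[:,1], y+s*P[:,0]+c*P[:,1], P[:,2]]
E
cat > fit1.py <<'E'
from h import *
from rig import arm
side=[((-160,-80,10),(386,540)),((-160,80,10),(85,512)),((75,80,125),(150,72)),((75,-80,125),(420,88)),((-82,-62,181),(371,180))]
top=[((75,-80,125),(215,42)),((75,80,125),(47,228)),((-160,-80,10),(464,305)),((-160,80,10),(312,477)),((-82,-62,181),(398,210))]
cs,ct=fixedcam(arm,'side'),fixedcam(arm,'top')
A=[(cs,np.array([p for p,_ in side]),np.array([(255+u/4,170+v/4) for _,(u,v) in side])),
   (ct,np.array([p for p,_ in top]),np.array([(270+u/4,135+v/4) for _,(u,v) in top]))]
def res(p,AA=A): return np.concatenate([(proj(*c,L2W(p,P))-uv).ravel() for c,P,uv in AA])
for AA in (A,A[:1],A[1:]):
    best=min((least_squares(res,(0.5,0.2,a),kwargs=dict(AA=AA)) for a in (0,1.5,3,-1.5)),key=lambda r:r.cost)
    print(best.x.round(4),best.cost,best.fun.reshape(-1,2).round(1).tolist())
E
python3 fit1.py
```

```text
[0.5542 0.2871 0.8692] 13.985588545201233 [[-0.4, 0.1], [-2.5, -0.2], [-1.2, -1.7], [-0.6, -1.4], [-0.5, 0.2], [0.6, -1.7], [-0.4, -0.8], [1.5, -0.6], [1.8, 0.5], [1.4, -1.5]]
[0.5553 0.2851 0.8707] 3.695510160810038 [[0.8, 0.5], [-1.4, 0.3], [-0.5, -1.4], [0.3, -1.2], [0.7, 0.5]]
[0.5523 0.2894 0.864 ] 3.1962159719607324 [[-0.1, -1.0], [-1.4, -0.2], [0.6, 0.4], [0.7, 1.4], [0.4, -0.5]]
```

Request:
{"op": "drive_tool", "data": {
  "rows": [
    {"x": -0.04, "y": -0.015, "z": -0.03, "turn": 10, "jaw": -1},
    {"x": -0.09, "y": -0.035, "z": -0.06, "turn": 20, "jaw": -1},
    {"x": -0.14, "y": -0.055, "z": -0.086, "turn": 30, "jaw": -1},
    {"x": -0.19, "y": -0.075, "z": -0.086, "turn": 40, "jaw": -1},
    {"x": -0.245, "y": -0.095, "z": -0.086, "turn": 50, "jaw": -1},
    {"x": -0.3, "y": -0.115, "z": -0.086, "turn": 60, "jaw": -1},
    {"x": -0.36, "y": -0.138, "z": -0.086, "turn": 70, "jaw": -1},
    {"x": -0.416, "y": -0.16, "z": -0.086, "turn": 80, "jaw": -1}
  ]
}}

```text
time: 1.15
ee_pos: [0.5552, 0.2855, 0.3004]
orientation: [0.772, 0.635, -0.0, -0.0]
ft_force: [-0.1, 0.1, -0.1]
opening: 0.092
```

Request:
{"op": "drive_tool", "data": {
  "rows": [
    {"x": 0, "y": 0, "z": 0, "turn": 10, "jaw": -1},
    {"x": 0, "y": 0, "z": 0, "turn": 20, "jaw": -1},
    {"x": 0, "y": 0, "z": 0, "turn": 29.5, "jaw": -1},
    {"x": 0, "y": 0, "z": 0, "turn": 29.5, "jaw": -0.3},
    {"x": 0, "y": 0, "z": 0, "turn": 29.5, "jaw": -0.3},
    {"x": 0, "y": 0, "z": 0, "turn": 29.5, "jaw": -0.3},
    {"x": 0, "y": 0, "z": 0, "turn": 29.5, "jaw": -0.3},
    {"x": 0, "y": 0, "z": 0, "turn": 29.5, "jaw": -0.3}
  ]
}}

```text
time: 2.15
ee_pos: [0.5539, 0.2871, 0.3006]
orientation: [0.907, 0.421, -0.0, -0.0]
ft_force: [-0.2, 0.1, 0.8]
opening: 0.06
```

```bash
python3 - <<'E'
from rig import arm
import cv2,numpy as np
s=arm.observe(); print(s['time'],s['q'],s['ee_pos'],s['orientation'],s['opening'])
np.savez('w1.npz',p=s['ee_pos'],o=s['orientation'])
f=arm.grab_frame('wrist')[:,:,::-1]; cv2.imwrite("pics/c_wrist.png",f)
cv2.imwrite("pics/c_wrist2.png",cv2.resize(f[20:310,200:450],None,fx=2,fy=2,interpolation=cv2.INTER_CUBIC))
E
```

```text
2.15 [4.75830219e-01 2.84699514e-01 1.53666199e+00 8.91631434e-06
 1.32024198e+00 1.17839379e+00] [0.55391912 0.28713785 0.30059813] [ 9.07242521e-01  4.20607903e-01 -5.59170388e-06 -4.08931925e-06] 0.06004085804440334
```

View pics/c_wrist.png

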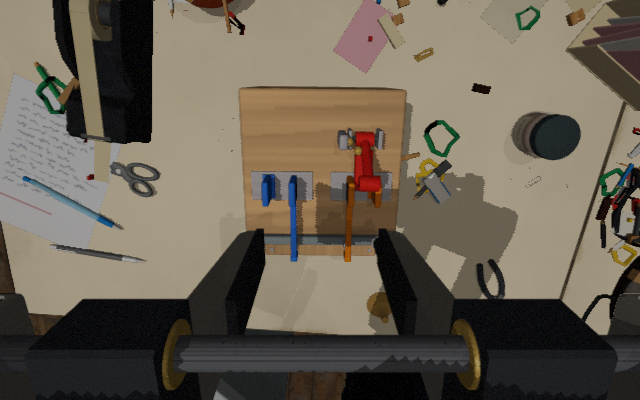

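View pics/c_wrist2.png

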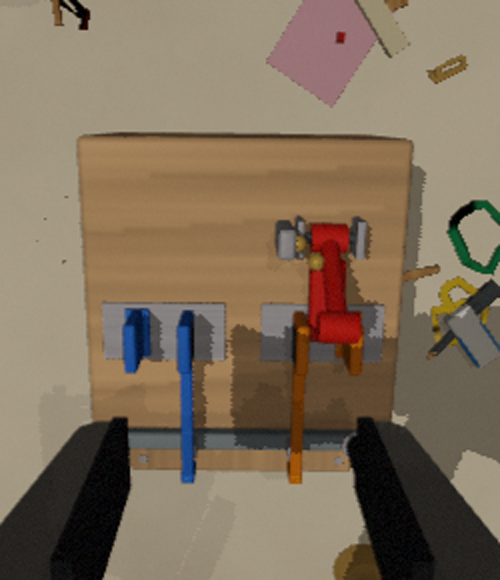

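```bash
cat > fit2.py <<'E'
from h import *
import fit1
from rig import arm
z=np.load('w1.npz'); cw=wristcam(arm,z['p'],z['o'])
w=[((75,80,125),(79,138)),((75,-80,125),(412,141)),((-1,-40,189),(339,326)),((-20,53,157),(131,341)),((-20,27,157),(184,340)),((-20,-27,157),(301,342))]
W=[(cw,np.array([p for p,_ in w]),np.array([(200+u/2,20+v/2) for _,(u,v) in w]))]
for AA in (W,W+fit1.A):
    b=least_squares(fit1.res,(0.554,0.287,0.868),kwargs=dict(AA=AA)); print(b.x.round(4),b.cost,b.fun.reshape(-1,2).round(1).tolist())
E
python3 fit2.py
```

```text
[0.5542 0.2871 0.8692] 13.985588545201233 [[-0.4, 0.1], [-2.5, -0.2], [-1.2, -1.7], [-0.6, -1.4], [-0.5, 0.2], [0.6, -1.7], [-0.4, -0.8], [1.5, -0.6], [1.8, 0.5], [1.4, -1.5]]
[0.5553 0.2851 0.8707] 3.695510160810038 [[0.8, 0.5], [-1.4, 0.3], [-0.5, -1.4], [0.3, -1.2], [0.7, 0.5]]
[0.5523 0.2894 0.864 ] 3.1962159719607324 [[-0.1, -1.0], [-1.4, -0.2], [0.6, 0.4], [0.7, 1.4], [0.4, -0.5]]
[0.5569 0.288  0.854 ] 31.531285269927427 [[-2.4, -4.2], [2.3, -3.3], [0.9, 0.8], [-1.3, 2.1], [0.3, 2.9], [0.1, 2.7]]
[0.5566 0.2878 0.8586] 51.14876579825483 [[-2.9, -3.4], [1.8, -3.3], [0.7, 1.0], [-1.3, 2.7], [0.2, 3.4], [-0.0, 2.9], [-0.5, -0.4], [-2.3, -1.3], [-0.1, -2.3], [0.3, -1.7], [-0.2, -0.2], [0.8, -2.6], [-0.7, -2.2], [1.1, -0.8], [0.9, -0.1], [1.1, -2.1]]
```

```bash
cat > ov.py <<'E'
from h import *
import cv2,itertools
def box(x0,x1,y0,y1,z0,z1): return np.array(list(itertools.product((x0,x1),(y0,y1),(z0,z1))),float)
ED=[(i,j) for i in range(8) for j in range(i+1,8) if bin(i^j).count('1')==1]
B=[(box(-75,75,-80,80,0,125),(0,255,0)),(box(-160,-75,-80,80,0,10),(0,255,255)),(box(-32,-8,-56,-50,125,157),(255,255,0)),(box(-32,-8,-30,-24,125,157),(255,255,0)),(box(-32,-8,50,56,125,157),(255,0,255)),(box(-32,-8,24,30,125,157),(255,0,255)),(box(-87,-77,-72,68,21,125),(0,0,0)),(box(-8,6,-49,-31,175,189),(0,0,255)),(box(-89,-75,-69,-55,125,181),(255,255,255))]
def overlay(img,cam,pose,ox,oy,s):
    for b,c in B:
        uv=(proj(*cam,L2W(pose,b))-(ox,oy)+.5)*s-.5
        for i,j in ED: cv2.line(img,tuple(int(v) for v in uv[i].round()),tuple(int(v) for v in uv[j].round()),c,1)
    return img
E
python3 - <<'E'
from ov import *
from rig import arm
z=np.load('w1.npz'); cw=wristcam(arm,z['p'],z['o'])
im=cv2.imread('pics/c_wrist.png')[60:280,220:430]
pose=(.5555,.2875,.864)
cv2.imwrite('pics/d1.png',overlay(cv2.resize(im,None,fx=2.7,fy=2.7),cw,pose,220,60,2.7))
im=cv2.imread('pics/a_top.png')[135:265,270:430]
cv2.imwrite('pics/d2.png',overlay(cv2.resize(im,None,fx=4,fy=4),fixedcam(arm,'top'),pose,270,135,4))
im=cv2.imread('pics/a_side.png')[170:320,255:385]
cv2.imwrite('pics/d3.png',overlay(cv2.resize(im,None,fx=4,fy=4),fixedcam(arm,'side'),pose,255,170,4))
E
```

```text
(no output)
```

View pics/d1.png

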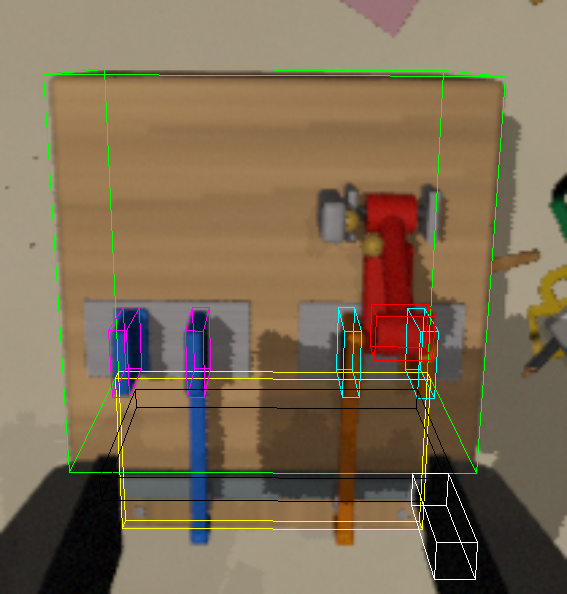

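View pics/d2.png

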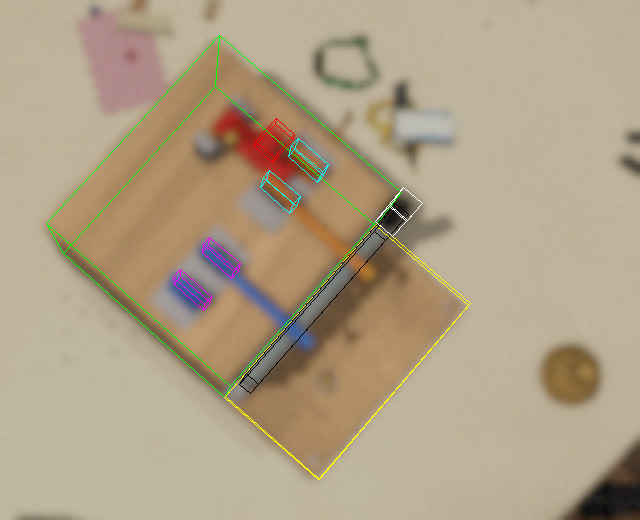

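View pics/d3.png

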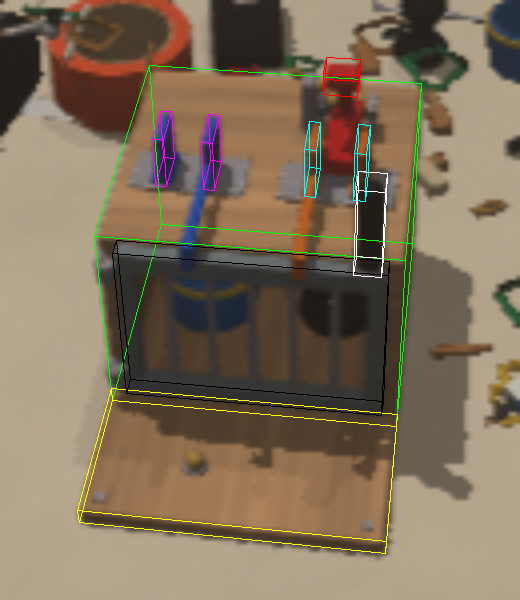

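The wrist overlay agrees with the fit to within about 2 mm: handle at about (395,333), orange inner tab at about (349,350). The locker pose is about (0.5555, 0.2875, 0.864 rad). Next I work out the lever shifts.

```bash
cat > tgt.py <<'E'
from h import *
POSE=(.5555,.2875,.864)
def shift(arm,P,pose=POSE):
    s=arm.observe(); w=L2W(pose,P)[0]; Rt=R.from_quat(s['orientation']).as_matrix()
    d=Rt.T@(w-s['ee_pos']); ya=np.arctan2(Rt[1,1],Rt[0,1]); 
    print('locker P',P,'tool shift mm',(d*1e3).round(1),'tool y angle rel locker deg',np.degrees(ya-pose[2]).round(2)); return d
E
python3 - <<'E'
from tgt import *
from rig import arm
shift(arm,(-1,-40,165))
for a in np.linspace(0,1.2,9)-.6: print((55*np.sin(a)).round(1)+30,(55*np.cos(a)).round(1)-45.4)
E
```

```text
locker P (-1, -40, 165) tool shift mm [1.000e-01 4.090e+01 1.356e+02] tool y angle rel locker deg -89.76
-1.1000000000000014 0.0
6.100000000000001 4.100000000000001
13.7 7.100000000000001
21.8 9.0
30.0 9.600000000000001
38.2 9.0
46.3 7.100000000000001
53.9 4.100000000000001
61.1 0.0
```

Request:
{"op": "drive_tool", "data": {
  "rows": [
    {"x": 0, "y": 0.03, "z": 0.01, "jaw": -0.3},
    {"x": 0, "y": 0.04, "z": 0.04, "jaw": -0.3},
    {"x": 0, "y": 0.04, "z": 0.08, "jaw": -0.3},
    {"x": 0, "y": 0.04, "z": 0.11, "jaw": -0.3},
    {"x": 0, "y": 0.04, "z": 0.125, "jaw": -0.3},
    {"x": 0, "y": 0.04, "z": 0.135, "jaw": -0.3},
    {"x": 0, "y": 0.04, "z": 0.135, "jaw": -0.3},
    {"x": 0, "y": 0.04, "z": 0.135, "jaw": -0.3}
  ]
}}

```text
$.rows[0]: bad value
```

```bash
python3 - <<'E'
from rig import arm
import cv2,numpy as np
s=arm.observe(); print(s['time'],s['ee_pos'],s['ft_force'])
f=arm.grab_frame('wrist')[:,:,::-1]
cv2.imwrite("pics/e.png",cv2.resize(f[100:400,170:470],None,fx=2,fy=2,interpolation=cv2.INTER_CUBIC))
E
```

```text
2.2 [0.5539441  0.28713354 0.3006093 ] [-0.32841949  0.69982885 -0.12248065]
```

View pics/e.png

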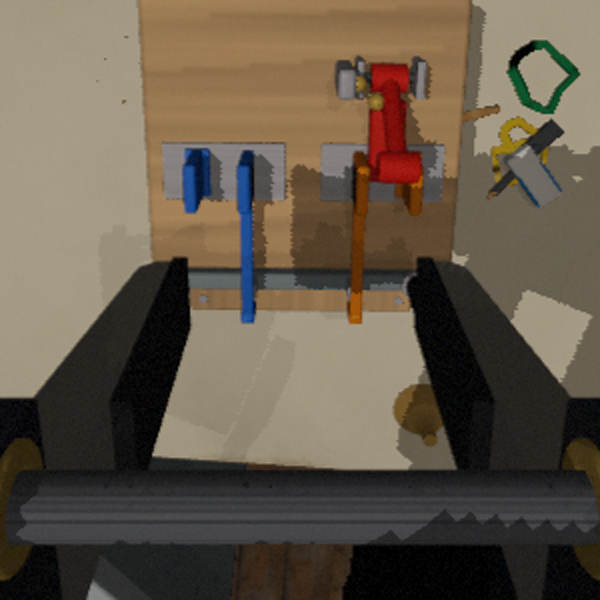

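The call was refused because "turn" was missing, so nothing moved and the picture is the same view as before. I'll resend it with "turn".

Request:
{"op": "drive_tool", "data": {
  "rows": [
    {"x": 0, "y": 0.03, "z": 0.01, "turn": 0, "jaw": -0.3},
    {"x": 0, "y": 0.04, "z": 0.04, "turn": 0, "jaw": -0.3},
    {"x": 0, "y": 0.04, "z": 0.08, "turn": 0, "jaw": -0.3},
    {"x": 0, "y": 0.04, "z": 0.11, "turn": 0, "jaw": -0.3},
    {"x": 0, "y": 0.04, "z": 0.125, "turn": 0, "jaw": -0.3},
    {"x": 0, "y": 0.04, "z": 0.135, "turn": 0, "jaw": -0.3},
    {"x": 0, "y": 0.04, "z": 0.135, "turn": 0, "jaw": -0.3},
    {"x": 0, "y": 0.04, "z": 0.135, "turn": 0, "jaw": -0.3}
  ]
}}

```text
time: 3.25
ee_pos: [0.5851, 0.2616, 0.1667]
orientation: [0.907, 0.42, 0.001, 0.0]
ft_force: [0.5, 0.3, -0.0]
opening: 0.0596
```

```bash
cat > look.py <<'E'
from rig import arm
import cv2,numpy as np,sys
def look(tag,cams=('wrist',)):
    s=arm.observe(); print(s['time'],s['ee_pos'].round(4),s['ft_force'].round(1),s['opening'])
    for c in cams:
        f=arm.grab_frame(c)[:,:,::-1]
        if c=='wrist': f=f[100:400,170:470]; k=2
        if c=='side': f=f[150:330,235:405]; k=3
        if c=='top': f=f[125:285,260:450]; k=3
        cv2.imwrite(f"pics/{tag}_{c}.png",cv2.resize(f,None,fx=k,fy=k,interpolation=cv2.INTER_CUBIC))
if __name__=='__main__': look(sys.argv[1],sys.argv[2:])
E
python3 look.py f wrist side
```

```text
3.25 [0.5851 0.2616 0.1667] [ 0.5  0.3 -0. ] 0.059597535924678376
```

View pics/f_wrist.png

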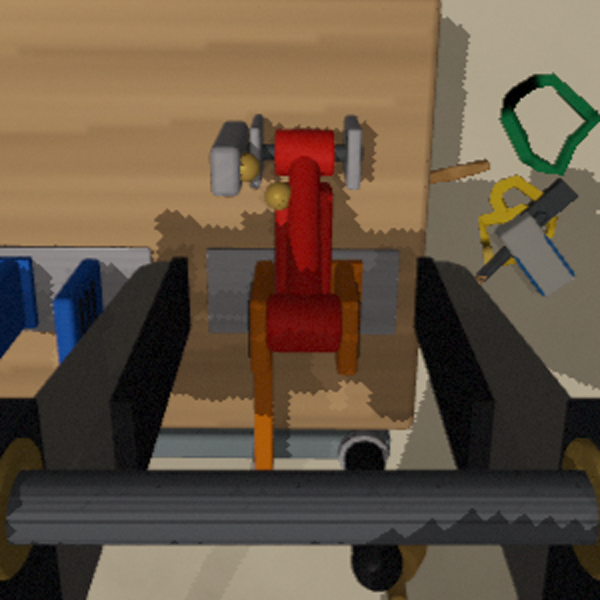

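View pics/f_side.png

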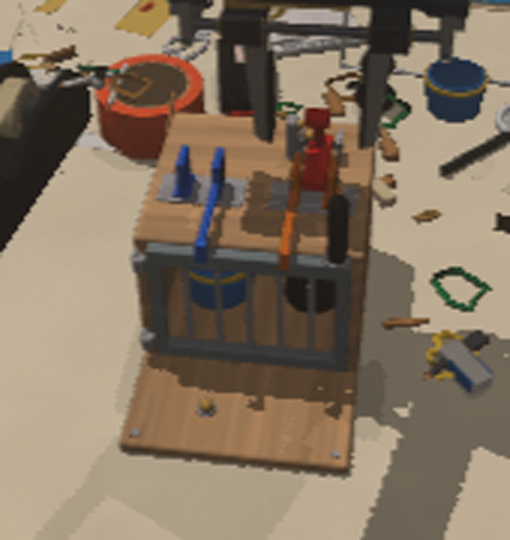

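```bash
python3 - <<'E'
from h import *
from rig import arm
s=arm.observe(); c=wristcam(arm,s['ee_pos'],s['orientation']); Rt=R.from_quat(s['orientation']).as_matrix()
for x in (-.005,0,.005):
  for z in (-.026,-.019,-.012,0): print(x,z,((proj(*c,s['ee_pos']+Rt@[x,0,z])[0]-(170,100))*2).round(0))
E
```

```text
-0.005 -0.026 [299. 361.]
-0.005 -0.019 [299. 345.]
-0.005 -0.012 [299. 330.]
-0.005 0 [299. 307.]
0 -0.026 [299. 341.]
0 -0.019 [299. 326.]
0 -0.012 [299. 312.]
0 0 [299. 290.]
0.005 -0.026 [299. 321.]
0.005 -0.019 [299. 307.]
0.005 -0.012 [299. 294.]
0.005 0 [299. 273.]
```

Request:
{"op": "drive_tool", "data": {
  "newtons": 15,
  "rows": [
    {"x": 0, "y": 0.001, "z": 0, "turn": 0, "jaw": 0},
    {"x": 0, "y": 0.001, "z": 0, "turn": 0, "jaw": 0.3},
    {"x": 0, "y": 0.001, "z": 0, "turn": 0, "jaw": 1},
    {"x": 0, "y": 0.001, "z": 0, "turn": 0, "jaw": 1},
    {"x": 0, "y": 0.001, "z": 0, "turn": 0, "jaw": 1},
    {"x": 0, "y": 0.001, "z": 0, "turn": 0, "jaw": 1},
    {"x": 0, "y": 0.001, "z": 0, "turn": 0, "jaw": 1},
    {"x": 0, "y": 0.001, "z": 0, "turn": 0, "jaw": 1}
  ]
}}

```text
time: 4.35
ee_pos: [0.585, 0.2606, 0.1656]
orientation: [0.907, 0.42, -0.0, -0.0]
ft_force: [-1.6, 0.8, 1.5]
opening: 0.0175
```

Request:
{"op": "drive_tool", "data": {
  "rows": [
    {"x": 0.007, "y": 0, "z": -0.004, "turn": 0, "jaw": 1},
    {"x": 0.015, "y": 0, "z": -0.007, "turn": 0, "jaw": 1},
    {"x": 0.023, "y": 0, "z": -0.009, "turn": 0, "jaw": 1},
    {"x": 0.031, "y": 0, "z": -0.0095, "turn": 0, "jaw": 1},
    {"x": 0.039, "y": 0, "z": -0.009, "turn": 0, "jaw": 1},
    {"x": 0.047, "y": 0, "z": -0.007, "turn": 0, "jaw": 1},
    {"x": 0.055, "y": 0, "z": -0.004, "turn": 0, "jaw": 1},
    {"x": 0.062, "y": 0, "z": 0, "turn": 0, "jaw": 1}
  ]
}}

```text
time: 5.35
ee_pos: [0.6263, 0.3087, 0.1659]
orientation: [0.907, 0.42, 0.001, -0.0]
ft_force: [-1.1, -1.0, 3.7]
opening: 0.0178
```

Request:
{"op": "drive_tool", "data": {
  "rows": [
    {"x": 0.001, "y": 0, "z": 0.001, "turn": 0, "jaw": 1},
    {"x": 0.002, "y": 0, "z": 0.001, "turn": 0, "jaw": 1},
    {"x": 0.002, "y": 0, "z": 0.001, "turn": 0, "jaw": 1},
    {"x": 0.002, "y": 0, "z": 0.001, "turn": 0, "jaw": 1},
    {"x": 0.002, "y": 0, "z": 0.001, "turn": 0, "jaw": 1},
    {"x": 0.002, "y": 0, "z": 0.001, "turn": 0, "jaw": 1},
    {"x": 0.002, "y": 0, "z": 0.001, "turn": 0, "jaw": 1},
    {"x": 0.002, "y": 0, "z": 0.001, "turn": 0, "jaw": 1}
  ]
}}

```text
time: 6.35
ee_pos: [0.6271, 0.3096, 0.165]
orientation: [0.907, 0.42, 0.001, -0.0]
ft_force: [1.5, 1.8, 4.9]
opening: 0.018
```

```bash
python3 look.py g wrist side
```

```text
6.35 [0.6271 0.3096 0.165 ] [1.5 1.8 4.9] 0.017981348584654503
```

View pics/g_wrist.png

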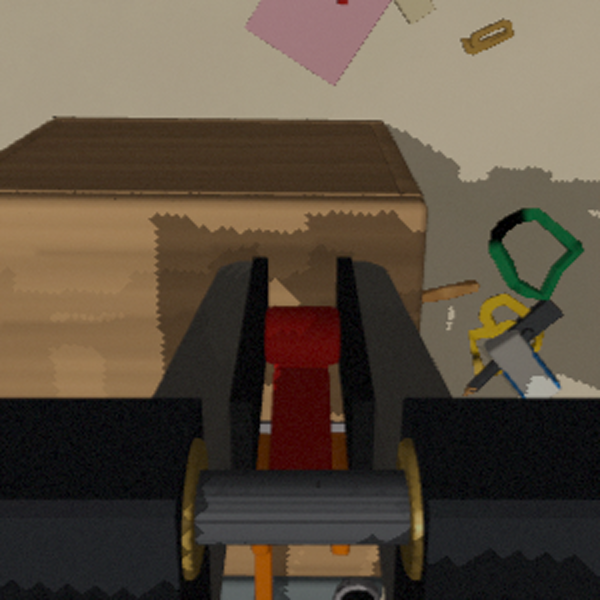

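View pics/g_side.png

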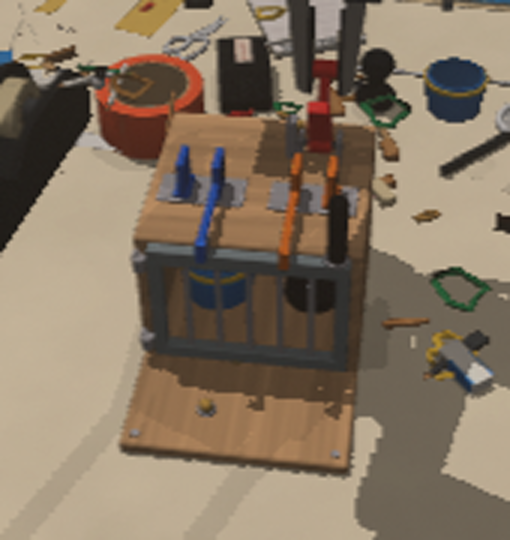

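Request:
{"op": "drive_tool", "data": {
  "rows": [
    {"x": 0, "y": 0, "z": 0, "turn": 0, "jaw": 0.3},
    {"x": 0, "y": 0, "z": 0, "turn": 0, "jaw": -0.3},
    {"x": 0, "y": 0, "z": 0, "turn": 0, "jaw": -0.3},
    {"x": 0, "y": 0, "z": 0, "turn": 0, "jaw": -0.3},
    {"x": 0, "y": 0, "z": -0.02, "turn": 0, "jaw": -0.3},
    {"x": 0, "y": 0, "z": -0.05, "turn": 0, "jaw": -0.3},
    {"x": 0, "y": 0, "z": -0.06, "turn": 0, "jaw": -0.3},
    {"x": 0, "y": 0, "z": -0.06, "turn": 0, "jaw": -0.3}
  ]
}}

```text
time: 7.45
ee_pos: [0.6271, 0.3096, 0.2258]
orientation: [0.907, 0.42, 0.001, -0.0]
ft_force: [-0.2, -0.4, -0.2]
opening: 0.06
```

```bash
python3 look.py h wrist side; python3 - <<'E'
from tgt import *
from rig import arm
shift(arm,(-20,-46.5,130))
E
```

```text
7.45 [0.6271 0.3096 0.2258] [-0.2 -0.4 -0.2] 0.0600172354555818
locker P (-20, -46.5, 130) tool shift mm [-82.3   6.6  94. ] tool y angle rel locker deg -89.79
```

View pics/h_side.png

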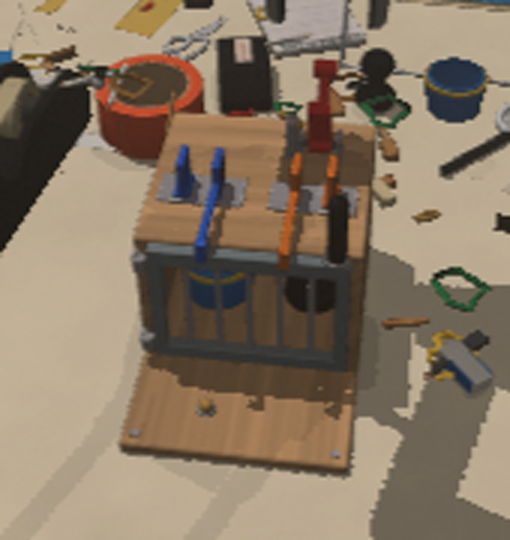

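Request:
{"op": "drive_tool", "data": {
  "rows": [
    {"x": -0.04, "y": 0.0065, "z": 0, "turn": 0, "jaw": -0.3},
    {"x": -0.082, "y": 0.0065, "z": 0, "turn": 0, "jaw": -0.3},
    {"x": -0.082, "y": 0.0065, "z": 0.03, "turn": 0, "jaw": -0.3},
    {"x": -0.082, "y": 0.0065, "z": 0.06, "turn": 0, "jaw": -0.3},
    {"x": -0.082, "y": 0.0065, "z": 0.08, "turn": 0, "jaw": -0.3},
    {"x": -0.082, "y": 0.0065, "z": 0.092, "turn": 0, "jaw": -0.3},
    {"x": -0.082, "y": 0.0065, "z": 0.092, "turn": 0, "jaw": -0.3},
    {"x": -0.082, "y": 0.0065, "z": 0.092, "turn": 0, "jaw": -0.3}
  ]
}}

```text
time: 8.55
ee_pos: [0.579, 0.2429, 0.1332]
orientation: [0.907, 0.42, 0.0, 0.0]
ft_force: [0.2, 0.2, -0.4]
opening: 0.0594
```

```bash
python3 look.py i wrist
```

```text
8.55 [0.579  0.2429 0.1332] [ 0.2  0.2 -0.4] 0.059402933603263465
```

View pics/i_wrist.png

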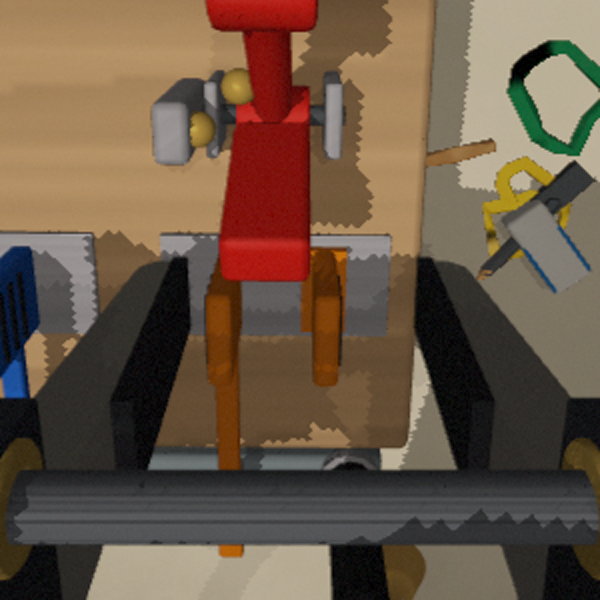

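Request:
{"op": "drive_tool", "data": {
  "newtons": 25,
  "rows": [
    {"x": 0, "y": 0, "z": 0, "turn": 0, "jaw": 0},
    {"x": 0, "y": 0, "z": 0, "turn": 0, "jaw": 0.2},
    {"x": 0, "y": 0, "z": 0, "turn": 0, "jaw": 0.4},
    {"x": 0, "y": 0, "z": 0, "turn": 0, "jaw": 0.6},
    {"x": 0, "y": 0, "z": 0, "turn": 0, "jaw": 1},
    {"x": 0, "y": 0, "z": 0, "turn": 0, "jaw": 1},
    {"x": 0, "y": 0, "z": 0, "turn": 0, "jaw": 1},
    {"x": 0, "y": 0, "z": 0, "turn": 0, "jaw": 1}
  ]
}}

```text
time: 9.6
ee_pos: [0.5783, 0.2431, 0.1328]
orientation: [0.907, 0.42, -0.0, -0.0]
ft_force: [-3.8, 4.0, 4.9]
opening: 0.0188
```

```bash
python3 look.py j wrist
```

```text
9.6 [0.5783 0.2431 0.1328] [-3.8  4.   4.9] 0.018768649256329463
```

View pics/j_wrist.png

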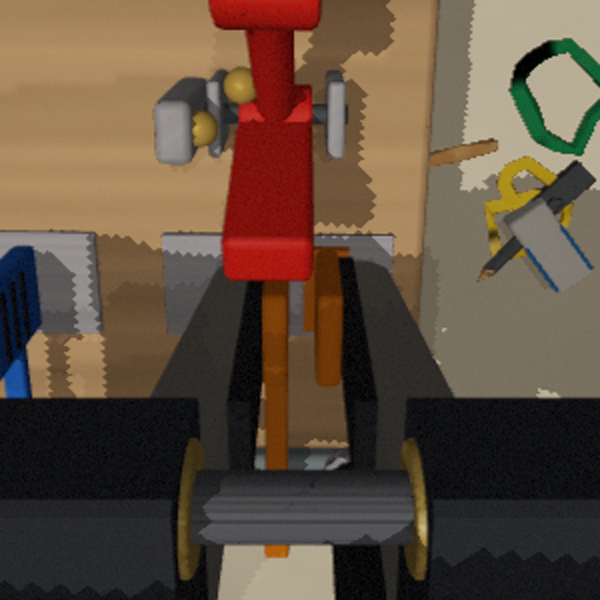

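Request:
{"op": "drive_tool", "data": {
  "rows": [
    {"x": 0, "y": 0, "z": 0, "turn": 0, "jaw": 0.3},
    {"x": 0, "y": 0, "z": 0, "turn": 0, "jaw": -0.3},
    {"x": 0, "y": 0, "z": 0, "turn": 0, "jaw": -0.3},
    {"x": 0, "y": 0, "z": 0, "turn": 0, "jaw": -0.3},
    {"x": 0, "y": 0, "z": -0.03, "turn": 0, "jaw": -0.3},
    {"x": 0, "y": 0, "z": -0.07, "turn": 0, "jaw": -0.3},
    {"x": 0, "y": -0.04, "z": -0.08, "turn": 0, "jaw": -0.3},
    {"x": 0, "y": -0.093, "z": -0.08, "turn": 0, "jaw": -0.3}
  ]
}}

```text
time: 10.65
ee_pos: [0.5082, 0.3032, 0.2139]
orientation: [0.908, 0.419, 0.001, -0.0]
ft_force: [0.4, 1.3, -0.4]
opening: 0.06
```

```bash
python3 look.py k wrist side; python3 - <<'E'
from tgt import *
from rig import arm
shift(arm,(-20,46.5,132))
E
```

```text
10.65 [0.5082 0.3032 0.2139] [ 0.4  1.3 -0.4] 0.05999080997952118
locker P (-20, 46.5, 132) tool shift mm [-0.2  3.6 80.9] tool y angle rel locker deg -89.64
```

View pics/k_wrist.png

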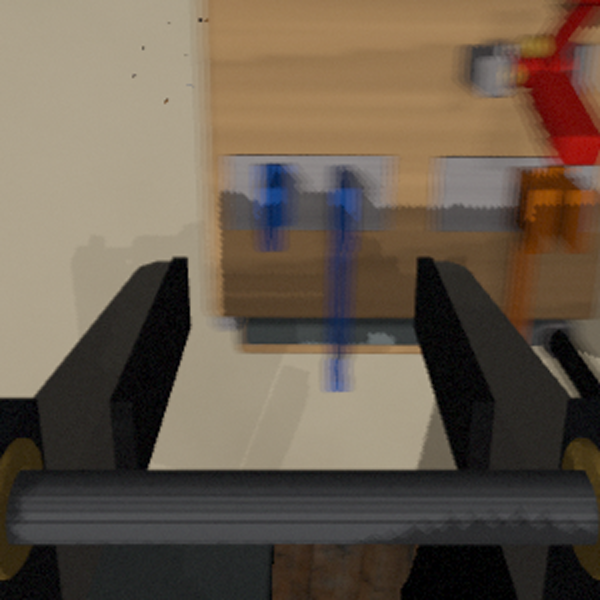

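View pics/k_side.png

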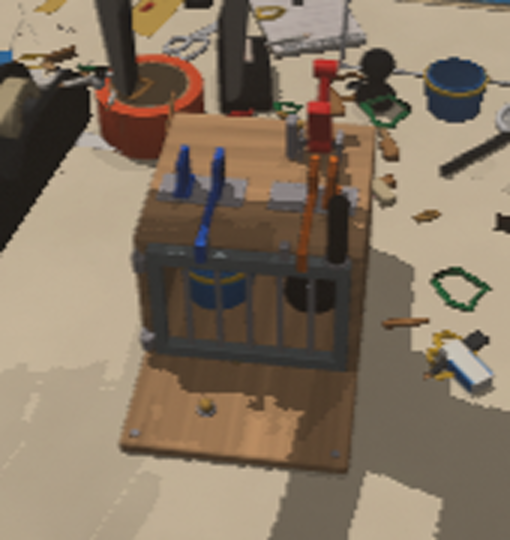

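Request:
{"op": "drive_tool", "data": {
  "rows": [
    {"x": 0, "y": 0, "z": 0.02, "turn": 0, "jaw": -0.3},
    {"x": 0, "y": 0, "z": 0.05, "turn": 0, "jaw": -0.3},
    {"x": 0, "y": 0, "z": 0.07, "turn": 0, "jaw": -0.3},
    {"x": 0, "y": 0, "z": 0.08, "turn": 0, "jaw": -0.3},
    {"x": 0, "y": 0, "z": 0.08, "turn": 0, "jaw": -0.3},
    {"x": 0, "y": 0, "z": 0.08, "turn": 0, "jaw": -0.3},
    {"x": 0, "y": 0, "z": 0.08, "turn": 0, "jaw": -0.3},
    {"x": 0, "y": 0, "z": 0.08, "turn": 0, "jaw": -0.3}
  ]
}}

```text
time: 11.75
ee_pos: [0.5079, 0.303, 0.1332]
orientation: [0.907, 0.42, 0.0, -0.0]
ft_force: [0.1, -0.3, -0.5]
opening: 0.06
```

```bash
python3 look.py l wrist; python3 - <<'E'
from tgt import *
from rig import arm
shift(arm,(-20,46.5,132))
E
```

```text
11.75 [0.5079 0.303  0.1332] [ 0.1 -0.3 -0.5] 0.05996249388203097
locker P (-20, 46.5, 132) tool shift mm [-0.7 -0.2  1. ] tool y angle rel locker deg -89.79
```

View pics/l_wrist.png

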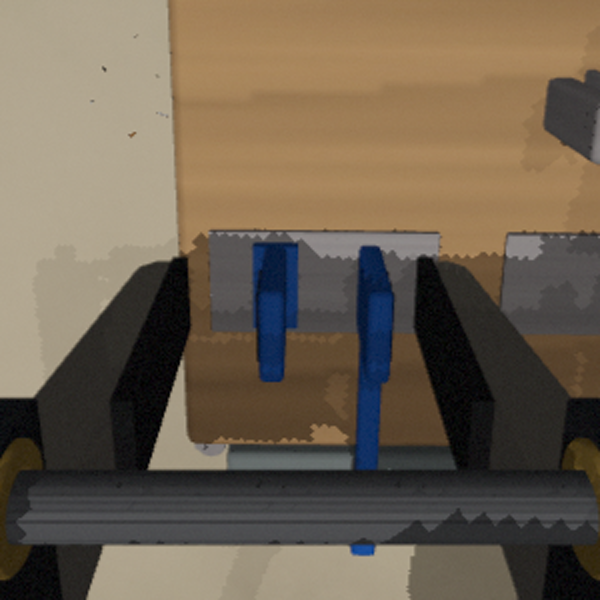

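Both blue tabs, at (271,335) and (380,335), sit between the fingers with the spacing I expected. Squeezing now.

Request:
{"op": "drive_tool", "data": {
  "newtons": 25,
  "rows": [
    {"x": 0, "y": 0, "z": 0, "turn": 0, "jaw": 0},
    {"x": 0, "y": 0, "z": 0, "turn": 0, "jaw": 0.2},
    {"x": 0, "y": 0, "z": 0, "turn": 0, "jaw": 0.4},
    {"x": 0, "y": 0, "z": 0, "turn": 0, "jaw": 0.6},
    {"x": 0, "y": 0, "z": 0, "turn": 0, "jaw": 1},
    {"x": 0, "y": 0, "z": 0, "turn": 0, "jaw": 1},
    {"x": 0, "y": 0, "z": 0, "turn": 0, "jaw": 1},
    {"x": 0, "y": 0, "z": 0, "turn": 0, "jaw": 1}
  ]
}}

```text
time: 12.8
ee_pos: [0.5071, 0.3033, 0.1326]
orientation: [0.907, 0.42, -0.0, -0.0]
ft_force: [-3.7, 3.9, 2.0]
opening: 0.019
```

Request:
{"op": "drive_tool", "data": {
  "rows": [
    {"x": 0, "y": 0, "z": 0, "turn": 0, "jaw": 0.3},
    {"x": 0, "y": 0, "z": 0, "turn": 0, "jaw": -0.3},
    {"x": 0, "y": 0, "z": 0, "turn": 0, "jaw": -0.3},
    {"x": 0, "y": 0, "z": 0, "turn": 0, "jaw": -0.3},
    {"x": 0, "y": 0, "z": -0.03, "turn": 0, "jaw": -0.3},
    {"x": 0, "y": 0, "z": -0.07, "turn": 0, "jaw": -0.3},
    {"x": 0, "y": 0, "z": -0.08, "turn": 0, "jaw": -0.3},
    {"x": 0, "y": 0, "z": -0.08, "turn": 0, "jaw": -0.3}
  ]
}}

```text
time: 13.8
ee_pos: [0.5077, 0.3028, 0.2127]
orientation: [0.907, 0.42, 0.0, -0.0]
ft_force: [-0.1, -0.1, 0.0]
opening: 0.0597
```

```bash
python3 look.py m wrist side; python3 - <<'E'
from tgt import *
from rig import arm
shift(arm,(-82,-62,136))
E
```

```text
13.8 [0.5077 0.3028 0.2127] [-0.1 -0.1  0. ] 0.05971991207305418
locker P (-82, -62, 136) tool shift mm [-62.  108.4  75.3] tool y angle rel locker deg -89.79
```

View pics/m_wrist.png

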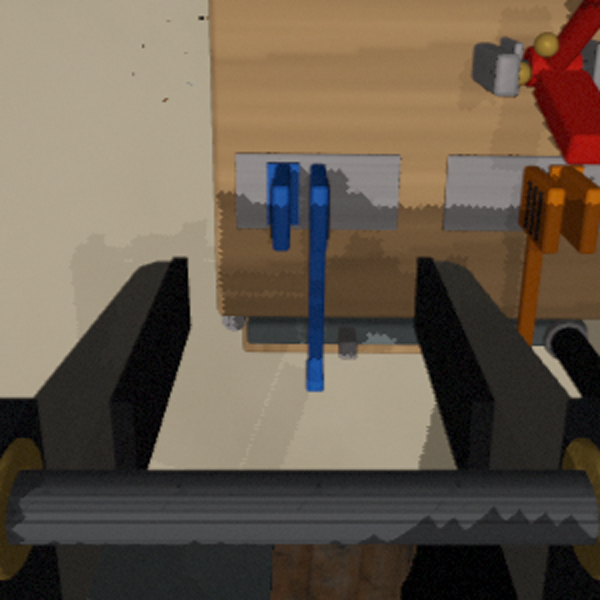

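View pics/m_side.png

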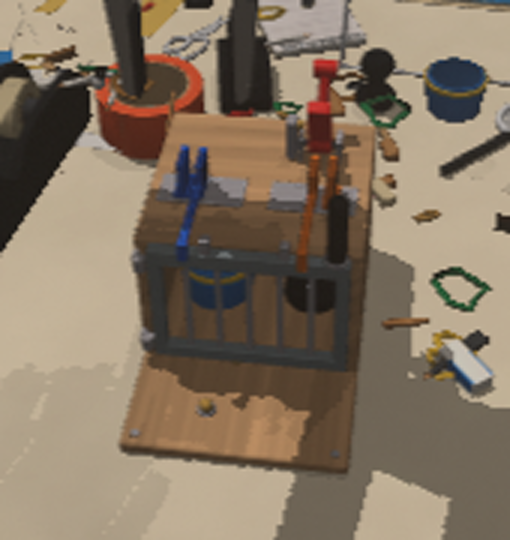

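Request:
{"op": "drive_tool", "data": {
  "rows": [
    {"x": -0.01, "y": 0.02, "z": 0, "turn": -10.5, "jaw": 0.13},
    {"x": -0.02, "y": 0.04, "z": 0, "turn": -21, "jaw": 0.13},
    {"x": -0.035, "y": 0.06, "z": 0, "turn": -31.5, "jaw": 0.13},
    {"x": -0.045, "y": 0.08, "z": 0, "turn": -42, "jaw": 0.13},
    {"x": -0.055, "y": 0.095, "z": 0, "turn": -52.5, "jaw": 0.13},
    {"x": -0.062, "y": 0.108, "z": 0, "turn": -63, "jaw": 0.13},
    {"x": -0.062, "y": 0.108, "z": 0, "turn": -73.5, "jaw": 0.13},
    {"x": -0.062, "y": 0.108, "z": 0, "turn": -84, "jaw": 0.13}
  ]
}}

```text
time: 14.9
ee_pos: [0.5491, 0.1851, 0.2108]
orientation: [0.39, 0.921, -0.001, -0.001]
ft_force: [0.7, -1.0, 0.2]
opening: 0.04
```

Request:
{"op": "drive_tool", "data": {
  "rows": [
    {"x": 0, "y": 0, "z": 0, "turn": -6, "jaw": 0.13},
    {"x": 0, "y": 0, "z": 0, "turn": -6, "jaw": 0.13},
    {"x": 0, "y": 0, "z": 0, "turn": -6, "jaw": 0.13},
    {"x": 0, "y": 0, "z": 0, "turn": -6, "jaw": 0.13},
    {"x": 0, "y": 0, "z": 0, "turn": -6, "jaw": 0.13},
    {"x": 0, "y": 0, "z": 0, "turn": -6, "jaw": 0.13},
    {"x": 0, "y": 0, "z": 0, "turn": -6, "jaw": 0.13},
    {"x": 0, "y": 0, "z": 0, "turn": -6, "jaw": 0.13}
  ]
}}

```text
time: 15.9
ee_pos: [0.5499, 0.1857, 0.2126]
orientation: [0.344, 0.939, 0.0, 0.0]
ft_force: [-1.0, 0.6, -0.5]
opening: 0.0399
```

```bash
python3 look.py n wrist side; python3 - <<'E'
from tgt import *
from rig import arm
shift(arm,(-82,-62,136))
s=arm.observe(); c=wristcam(arm,s['ee_pos'],s['orientation']);
print(s['q'])
for z in (129,155,181): print(z,((proj(*c,L2W(POSE,(-82,-62,z)))[0]-(170,100))*2).round(0))
E
```

```text
15.9 [0.5499 0.1857 0.2126] [-1.   0.6 -0.5] 0.039931483943000126
locker P (-82, -62, 136) tool shift mm [-0.1 -1.  76.6] tool y angle rel locker deg 0.21
[ 3.23033929e-01  2.86072388e-01  1.73310017e+00 -1.43393959e-05
  1.12231190e+00 -5.44602559e-01]
129 [302. 192.]
155 [302. 216.]
181 [302. 246.]
```

View pics/n_wrist.png

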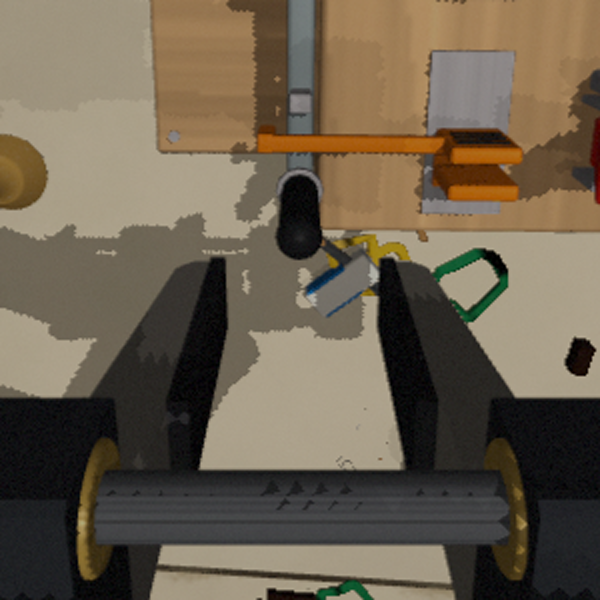

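View pics/n_side.png

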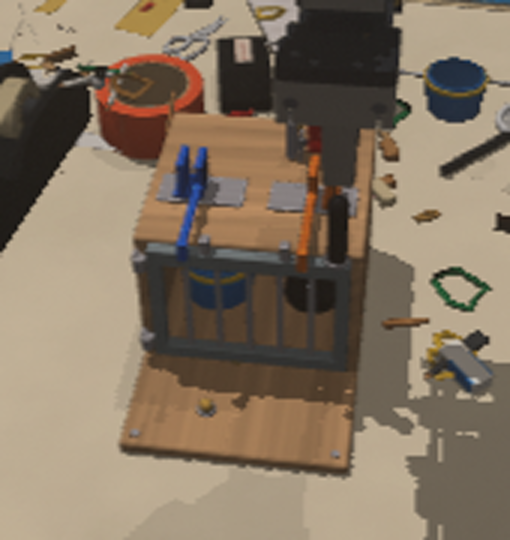

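Request:
{"op": "drive_tool", "data": {
  "newtons": 35,
  "rows": [
    {"x": 0.001, "y": -0.001, "z": 0.02, "turn": 0, "jaw": 0.13},
    {"x": 0.001, "y": -0.001, "z": 0.045, "turn": 0, "jaw": 0.13},
    {"x": 0.001, "y": -0.001, "z": 0.065, "turn": 0, "jaw": 0.13},
    {"x": 0.001, "y": -0.001, "z": 0.075, "turn": 0, "jaw": 0.13},
    {"x": 0.001, "y": -0.001, "z": 0.075, "turn": 0, "jaw": 0.4},
    {"x": 0.001, "y": -0.001, "z": 0.075, "turn": 0, "jaw": 0.6},
    {"x": 0.001, "y": -0.001, "z": 0.075, "turn": 0, "jaw": 1},
    {"x": 0.001, "y": -0.001, "z": 0.075, "turn": 0, "jaw": 1}
  ]
}}

```text
time: 17.0
ee_pos: [0.549, 0.1856, 0.1384]
orientation: [0.344, 0.939, 0.0, 0.001]
ft_force: [-0.4, -0.8, 3.9]
opening: 0.0134
```

Request:
{"op": "drive_tool", "data": {
  "rows": [
    {"x": 0, "y": 0, "z": 0, "turn": 0, "jaw": 1},
    {"x": 0, "y": 0, "z": 0, "turn": 0, "jaw": 1},
    {"x": 0, "y": 0, "z": 0, "turn": 0, "jaw": 1},
    {"x": 0, "y": 0, "z": 0, "turn": 0, "jaw": 1},
    {"x": 0, "y": 0, "z": 0, "turn": 0, "jaw": 1},
    {"x": 0, "y": 0, "z": 0, "turn": 0, "jaw": 1},
    {"x": 0, "y": 0, "z": 0, "turn": 0, "jaw": 1},
    {"x": 0, "y": 0, "z": 0, "turn": 0, "jaw": 1}
  ]
}}

```text
time: 18.0
ee_pos: [0.549, 0.1856, 0.1384]
orientation: [0.344, 0.939, 0.0, 0.001]
ft_force: [-0.7, -0.5, 6.5]
opening: 0.0132
```

```bash
python3 look.py o wrist; python3 - <<'E'
from tgt import *
from rig import arm
d=shift(arm,(-82,-62,136))
# swing path in tool frame: tool y=+locker x, tool x=+locker y ; relative to closed post
for th in np.radians([10,20,30,40,50,60,70,80,88.5]): print(np.degrees(th).round(1),'x',(130*(1-np.cos(th))).round(1),'y',(-130*np.sin(th)).round(1))
E
```

```text
18.0 [0.549  0.1856 0.1384] [-0.7 -0.5  6.5] 0.013216488462567786
locker P (-82, -62, 136) tool shift mm [-0.8 -0.3  2.4] tool y angle rel locker deg 0.21
10.0 x 2.0 y -22.6
20.0 x 7.8 y -44.5
30.0 x 17.4 y -65.0
40.0 x 30.4 y -83.6
50.0 x 46.4 y -99.6
60.0 x 65.0 y -112.6
70.0 x 85.5 y -122.2
80.0 x 107.4 y -128.0
88.5 x 126.6 y -130.0
```

View pics/o_wrist.png

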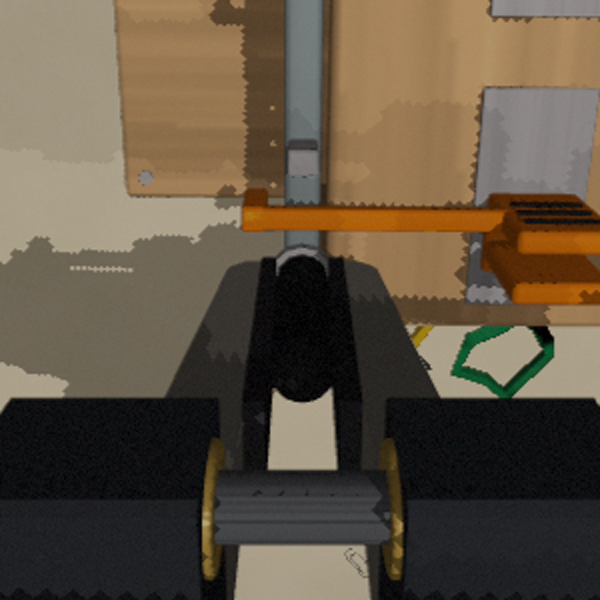

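Request:
{"op": "drive_tool", "data": {
  "rows": [
    {"x": 0.0005, "y": -0.0113, "z": 0, "turn": 5, "jaw": 1},
    {"x": 0.002, "y": -0.0226, "z": 0, "turn": 10, "jaw": 1},
    {"x": 0.0044, "y": -0.0336, "z": 0, "turn": 15, "jaw": 1},
    {"x": 0.0078, "y": -0.0445, "z": 0, "turn": 20, "jaw": 1},
    {"x": 0.0122, "y": -0.0549, "z": 0, "turn": 25, "jaw": 1},
    {"x": 0.0174, "y": -0.065, "z": 0, "turn": 30, "jaw": 1},
    {"x": 0.0235, "y": -0.0746, "z": 0, "turn": 35, "jaw": 1},
    {"x": 0.0304, "y": -0.0836, "z": 0, "turn": 40, "jaw": 1}
  ]
}}

```text
time: 19.05
ee_pos: [0.4734, 0.1425, 0.1385]
orientation: [0.646, 0.763, 0.003, 0.001]
ft_force: [9.1, 6.0, -6.3]
opening: 0.0134
```

```bash
python3 look.py p wrist side; python3 - <<'E'
from tgt import *
from rig import arm
s=arm.observe()
h=L2W(POSE,(-82,68,0))[0]; d=s['ee_pos']-h
print('r',np.hypot(d[0],d[1]),'gate angle', np.degrees(POSE[2]-np.pi/2-np.arctan2(d[1],d[0])))
c0,c1=[130*np.sin(np.radians(a)) for a in (0,0)]
t0=np.radians(40)
for t in (45,50,55,60,65,70,75,80,85,88.8):
  t=np.radians(t)
  # locker delta
  dl=130e0*np.array([-(np.sin(t)-np.sin(t0)), np.cos(t0)-np.cos(t)])
  # tool y at start = locker x rotated -t0 ; tool x = locker y rotated -t0
  ty=np.array([np.cos(t0),-np.sin(t0)]); tx=np.array([np.sin(t0),np.cos(t0)])
  print(np.degrees(t-t0).round(1),(dl@tx).round(1),(dl@ty).round(1))
E
```

```text
19.05 [0.4734 0.1425 0.1385] [ 9.1  6.  -6.3] 0.013399168463763952
r 0.1289280107041864 gate angle 39.92028550660072
5.0 0.5 -11.3
10.0 2.0 -22.6
15.0 4.4 -33.6
20.0 7.8 -44.5
25.0 12.2 -54.9
30.0 17.4 -65.0
35.0 23.5 -74.6
40.0 30.4 -83.6
45.0 38.1 -91.9
48.8 44.4 -97.8
```

View pics/p_side.png

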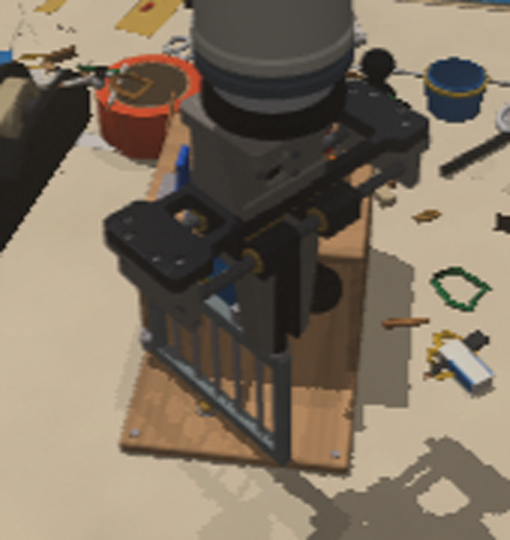

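View pics/p_wrist.png

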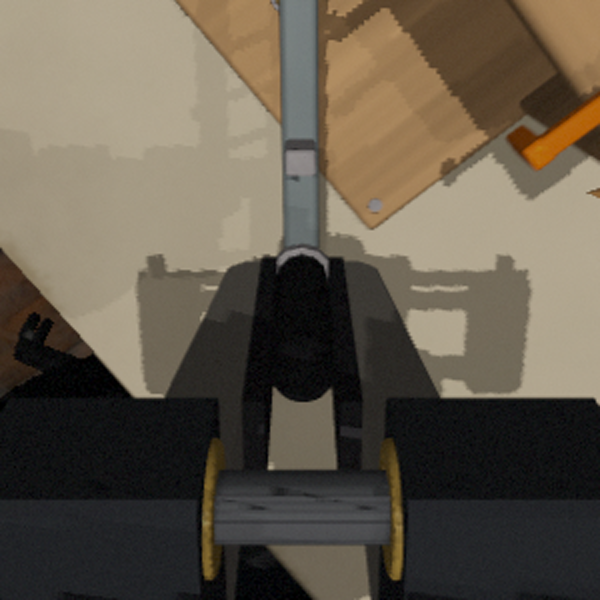

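Request:
{"op": "drive_tool", "data": {
  "rows": [
    {"x": 0.0005, "y": -0.0113, "z": 0, "turn": 5, "jaw": 1},
    {"x": 0.002, "y": -0.0226, "z": 0, "turn": 10, "jaw": 1},
    {"x": 0.0044, "y": -0.0336, "z": 0, "turn": 15, "jaw": 1},
    {"x": 0.0078, "y": -0.0445, "z": 0, "turn": 20, "jaw": 1},
    {"x": 0.0122, "y": -0.0549, "z": 0, "turn": 25, "jaw": 1},
    {"x": 0.0174, "y": -0.065, "z": 0, "turn": 30, "jaw": 1},
    {"x": 0.0235, "y": -0.0746, "z": 0, "turn": 35, "jaw": 1},
    {"x": 0.0304, "y": -0.0836, "z": 0, "turn": 40, "jaw": 1}
  ]
}}

```text
time: 20.15
ee_pos: [0.3851, 0.1579, 0.1384]
orientation: [0.868, 0.497, 0.002, 0.0]
ft_force: [4.2, 1.8, 1.4]
opening: 0.0132
```

```bash
cat > ga.py <<'E'
from tgt import *
from rig import arm
s=arm.observe()
h=L2W(POSE,(-82,68,0))[0]; d=s['ee_pos']-h
print('q',s['q'].round(2),'r',np.hypot(d[0],d[1]),'gate angle', np.degrees(POSE[2]-np.pi/2-np.arctan2(d[1],d[0])))
Rt=R.from_quat(s['orientation']).as_matrix(); print('force in tool',(Rt.T@s['ft_force']).round(1))
E
python3 ga.py; python3 look.py q wrist side
```

```text
q [ 0.39  0.13  2.14 -0.    0.88  0.92] r 0.12918026059067406 gate angle 79.95505925075385
force in tool [ 3.7  2.7 -1.4]
20.15 [0.3851 0.1579 0.1384] [4.2 1.8 1.4] 0.013157337691114573
```

View pics/q_side.png

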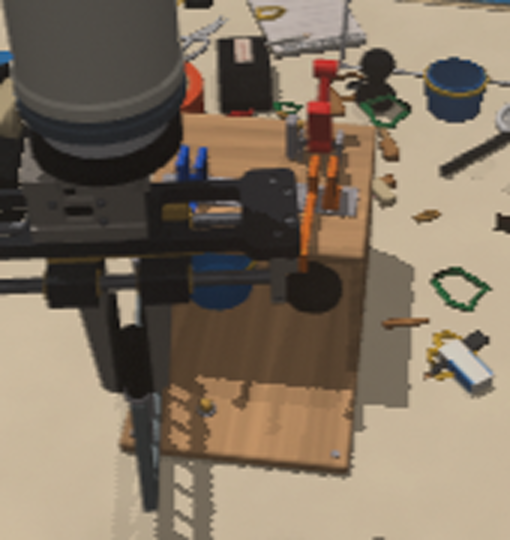

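View pics/q_wrist.png

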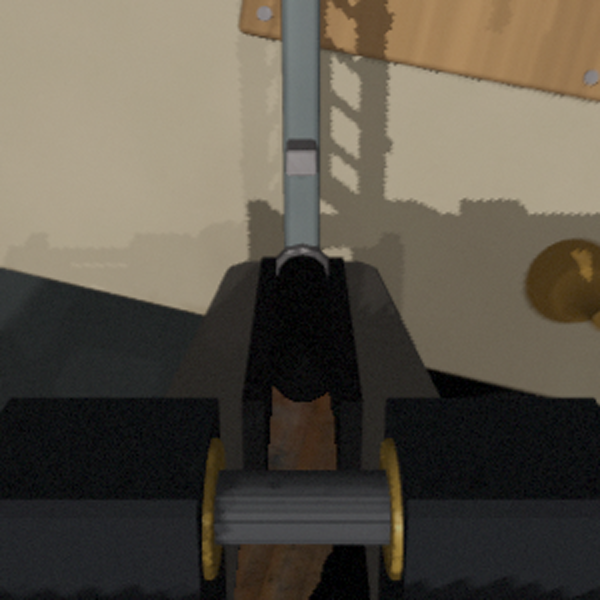

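Request:
{"op": "drive_tool", "data": {
  "rows": [
    {"x": 0.0001, "y": -0.0045, "z": 0, "turn": 2, "jaw": 1},
    {"x": 0.0003, "y": -0.009, "z": 0, "turn": 4, "jaw": 1},
    {"x": 0.0007, "y": -0.0136, "z": 0, "turn": 6, "jaw": 1},
    {"x": 0.0011, "y": -0.017, "z": 0, "turn": 7.5, "jaw": 1},
    {"x": 0.0013, "y": -0.0185, "z": 0, "turn": 8.2, "jaw": 1},
    {"x": 0.0014, "y": -0.0195, "z": 0, "turn": 8.6, "jaw": 1},
    {"x": 0.0014, "y": -0.0195, "z": 0, "turn": 8.6, "jaw": 1},
    {"x": 0.0014, "y": -0.0195, "z": 0, "turn": 8.6, "jaw": 1}
  ]
}}

```text
time: 21.25
ee_pos: [0.3693, 0.1687, 0.1383]
orientation: [0.902, 0.432, 0.001, 0.0]
ft_force: [4.4, 0.8, 5.8]
opening: 0.0131
```

```bash
python3 ga.py; python3 look.py r wrist side top
```

```text
q [ 0.43  0.11  2.15 -0.    0.87  1.1 ] r 0.1293196726042044 gate angle 88.42437201767618
force in tool [ 3.4  3.  -5.8]
21.25 [0.3693 0.1687 0.1383] [4.4 0.8 5.8] 0.01311284617323029
```

View pics/r_side.png

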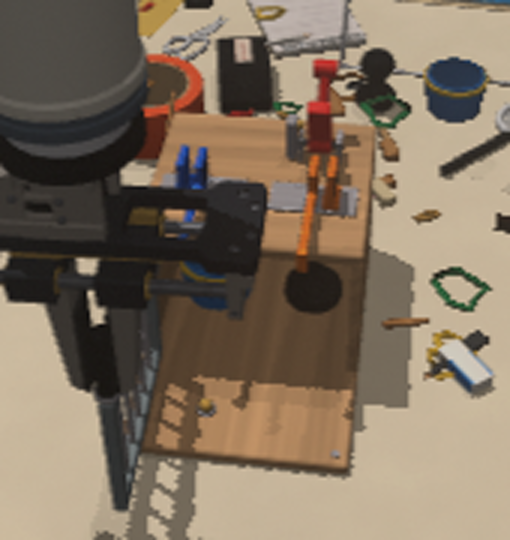

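View pics/r_wrist.png

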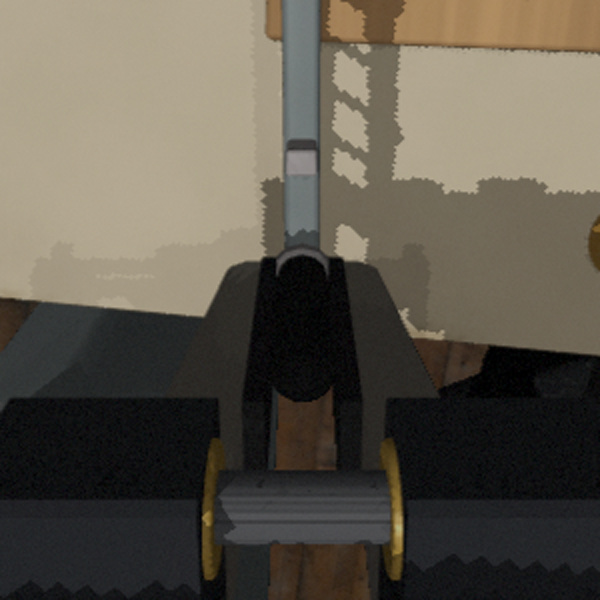

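View pics/r_top.png

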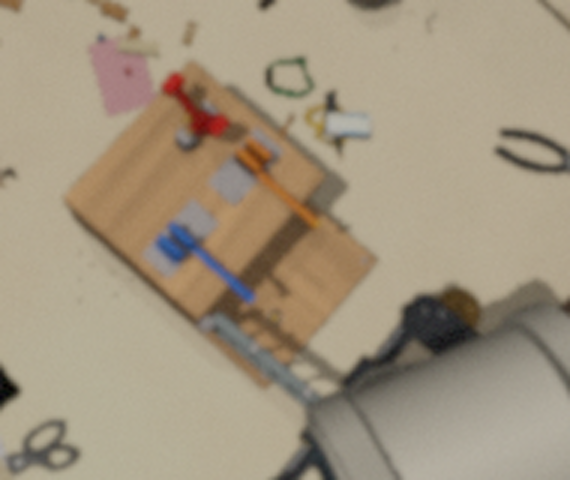

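Request:
{"op": "drive_tool", "data": {
  "rows": [
    {"x": 0, "y": -0.001, "z": 0, "turn": 0, "jaw": 1},
    {"x": 0, "y": -0.001, "z": 0, "turn": 0, "jaw": 1},
    {"x": 0, "y": -0.001, "z": 0, "turn": 0, "jaw": 1},
    {"x": 0, "y": -0.001, "z": 0, "turn": 0, "jaw": 1},
    {"x": 0, "y": -0.001, "z": 0, "turn": 0, "jaw": 1},
    {"x": 0, "y": -0.001, "z": 0, "turn": 0, "jaw": 1},
    {"x": 0, "y": -0.001, "z": 0, "turn": 0, "jaw": 1},
    {"x": 0, "y": -0.001, "z": 0, "turn": 0, "jaw": 1}
  ]
}}

```text
time: 22.4
ee_pos: [0.3686, 0.1693, 0.1383]
orientation: [0.902, 0.432, 0.001, 0.0]
ft_force: [5.1, 1.1, 6.7]
opening: 0.0136
```

```bash
python3 ga.py; python3 -c "
from rig import arm
print(arm.close_job())"
```

```text
q [ 0.43  0.11  2.16 -0.    0.87  1.1 ] r 0.12929230366142316 gate angle 88.8427889086071
force in tool [ 4.1  3.3 -6.7]
the job is handed in; nothing more can be done
None
```

The locker is open and the arm is still holding the gate wide open by its black post. I handed the job in at about 22.4 s; handing in gives no verdict.

- **Lever:** I flipped the red lever back past its click to the end stop, and pictures taken after I let go show it still leaning back.
- **Catches:** I squeezed orange first, then blue. The finger opening read 18.8 mm and 19.0 mm, against 19 mm when fully together. Both catches stayed shut in later pictures.
- **Gate:** It swung past its click to about 88.8° (1.55 rad, its stop). I worked that out from the gripper position and the locker pose I fitted. The last pictures show the gate square to the front ledge. The gripper holds the post with the grip set to 35 N, and the measured push is about 3 N along the closing direction and 8 N in all at the wrist.
- **Other things:** The bell, eraser, ink pot and stamp looked unmoved in the last side and top pictures. The arm partly hid the bell and the tape there, though the bell was clear of it in the last wrist picture.

One check disagreed: my locker-pose fits from the three cameras differed by about 2–4 mm. The lever, catch and post grasps all landed where expected. One move call was refused for a missing value, and nothing moved in that call.

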